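# Hang the keyhole plate on its stud

### The arm

A 6-joint arm with a two-finger parallel gripper is mounted at the origin on a cart in front of the work surface, level with it; the furniture and walls round the work are solid. World frame = base frame: x ahead of the robot, y to its left, z up, the work surface at z = 0. Lengths are in m, angles in rad, forces in N, time in s.
With the tool pointing down it reaches from about 0.325 to 0.775 m from the base axis. Payload 5.5 kg.
Tool frame: the origin (TCP) lies on the mounting face of the last link; the fingertips stand 173 mm ahead of it and the grasp point (between the pads) lies 155 mm ahead of it; z points along the fingers, y is the line along which they close (so a half turn about z gives the same grasp; the last joint's range is limited). The gripper opens to 85 mm and grips with 20 to 120 N. Pads are 22 mm wide; open, the fingers measure 114 mm over their backs; the gripper's body (76 mm by 85 mm) begins 54 mm behind the grasp point. The pads swing forward as they close: fully open they stand 13 mm farther back than shut.
Start: joints at [1.065, 0.091, 1.231, -0, 1.82, -0.057], TCP at [0.26, 0.541, 0.405] pointing down, gripper open.
Joint ranges: [-2.87, 2.87], [-0.86, 2.18], [0.17, 2.46], [-1.51, 4.65], [0.06, 2.69], [-2.65, 2.65]. Speed limits (rad/s): [2.57, 2.57, 3.01, 3.14, 3.14, 3.14].

### API

Orientations are given as a unit quaternion [w, x, y, z].
In Python, from plant import get_obs, snapshot, camera_info, close_job gives the robot as it stands.
- The arm moves only by the shell command python3 -m crank 'ROWS' [FORCE]. ROWS is JSON, a list of rows, each an object with "xyz": the shift along the tool's x, y, z in cm, a list of three; "turn": the turn about the tool's z in rad; "hand": the closure, from -1 (fully open) to 1 (shut). A call has 1 to 5 rows; each row shifts and turns the commanded pose from where the row before left it, along the tool's axes as they then stand; what a row does not reach is not made up. A row lasts 1/8 s, in which the tool goes at most 62.5 mm and 10.7 degrees, less where a joint would pass 70% of its speed; a pose out of reach is approached as far as the arm can. A call is refused whole if a number of a shift passes 6.25 or a number of a turn 0.188, either way. A call with a gripper value outside its range is refused whole. The fingers move at their own pace and stop on an object; FORCE is the grip in N (left out, the last holds). Time passes only in rows, so rows that do not move let the fingers close. It gives the time, the measured TCP pose, the force, the opening and the grip force at its end, in the units of the state.
- get_obs(): the state, without advancing time (a new reading comes with each control period).
- snapshot(name): name is "scene" or "top" or "wrist"; returns the picture (384x512x3 uint8, blue, green, red); there is no depth.
- camera_info(name): a dict with "camera_matrix" (3x3 intrinsics, pixels), "pose" (4x4, takes a point from camera to world coordinates). Camera axes: x right, y up, looking along -z (the intrinsics and any distortion apply to the point x, -y, -z); pixel columns grow to the right and rows downward; lengths in m; the calibration is good to about 2 mm. A picture is of the moment at which its call begins: read the wrist's pose just before it. camera_info takes no time and is no camera call; for the wrist camera it gives the pose at the moment of the call.
- close_job(): hands the job in; it is judged then, once.
The state is a dict: "clock": time; "joints": joint angles; "qvel": joint speeds; "joint_efforts": joint torques, N m; "tool_pos": TCP position; "eef_rot": TCP orientation; "ft_force": force on the tool from outside, world axes, zero at the start; "ft_torque": the same for the moment, N m; "opening": finger opening in m; "grip_force": force on a finger pad.
Only numpy, scipy, OpenCV 4.12 (cv2) and the standard library are available. Lean on these libraries where they do the work, as an engineer would, in place of code of your own. Each camera call takes 0.05 s, during which the arm holds its last target. There are 200 camera calls.

### The job

Take the two-pronged hanger plate out of its stand and hang it on the upright panel, prongs towards the robot: slip its keyhole over the head of the stud, press the plate back against the spring fork, and while it is held back slide it down until it is fully home behind the head. Let go so that it hangs there upright on its own, and leave the glass flask and the timer standing where they are.

Things in the scene. Friction and masses are not known exactly. Their poses are not given: they have to be found in the camera images.
- plate: Flat bare-metal plate 140 wide, 135 high, 5 thick, about 0.25 kg, standing upright in the stand. Origin: middle of its bottom edge, mid thickness. z up, y along its width, -x = front, roughly facing the robot at the start. Two 8 thick prongs stand 43 out of the front, 66 up and 48 left and right of the centre line; their tips turn up to 78.
- grip (a point): Point on the plate's centre line, mid thickness, 110 mm above its bottom edge (25 below the top edge); axes as the plate. From 80 to 135 mm above the bottom edge the plate is plain: the place to pinch it from above, through its thickness.
- keyhole (a point): Centre of the plate's round hole (29 mm diameter), mid thickness, 30 mm above the bottom edge; axes as the plate. From the hole a slot 15 wide runs straight up the centre line to 61.5 mm above the bottom edge (flat upper end).
- slot_end (a point): Point in the plate's slot, mid thickness, 56 mm above the bottom edge, so 26 above the hole's centre: the stud's axis passes here when the plate is fully home, the slot's end resting on the shank; axes as the plate.
- stand: Low grey stand fixed to the bench, 80 x 170 x 32 mm high, that holds the plate. Origin: centre of its underside. Its slot runs along y at x = 0, 7 wide, floor 8 above the bench, walls up to 32 (open over the middle 46). The plate starts centred in it with the same axes, turned up to 0.35 rad either way.
- panel: Grey upright panel fixed to the bench, 180 mm wide, top edge 110 above the bench, on a dark foot 110 x 190 x 10. Origin: at bench height, in the plane of the front face, at mid width. -x is the front face's outward normal (to the robot), y along the width, z up; turned up to 0.3 rad either way. A level T-slot crosses it 88 above the bench.
- stud_line (a point): On the panel's face at mid width, 88 mm up (stud height); axes as panel. One rigid steel stud points to -x from the T-slot, its y NOT measured: anywhere 15 mm left to 15 right of here; find it by touch or sight. Collar 24 diameter x 3, shank 11; head 24 diameter, back 18 and front 26 from the face, front rim bevelled 3. Above 92 mm only the stud stands out of the face.
- spring_fork (a joint): Angle (rad) of the sprung steel fork on the panel's face. 0 = free, tips 20 mm from the face; pressed towards the panel it grows to 0.25 (stop, tips 6 from the face), 0.57 mm at the tips per 0.01. Pushes back 2.6 N free, 5 N at 0.13, 7 N at the stop. At 0.13 the plate just fits behind the head; press further while sliding it down, then the fork keeps it against the head.
- fork_axle (a point): Middle of the fork's hinge axis, which runs along the panel's y, 6.5 mm in front of the face and 30 above the bench; axes as panel. The fork's two tongues, 14 wide, 43 mm left and right of mid width, reach up to 89 above the bench and touch the plate's back with their rolled tips at stud height.
- flask: Glass flask with round body 67 diameter and slim neck, 217 tall, standing free on the bench nearer to the robot on the right; origin centre of its underside. Bystander.
- timer: Grey bench timer 58 x 64 x 20, lying loose between the stand and the panel; origin centre of its underside. Bystander.

How it is judged:
On the way, in this order (a step that is already met when the one before it is completed fails the run):
1. the plate is lifted clear of its stand (bottom edge more than 50 mm above the bench) (height (world z) of plate above 0.05 m), for 0.1 s.
2. the stud's head is through the round hole and the plate presses the fork back beyond 0.11 rad, still 12 to 36 mm above its home height (value of joint spring_fork above 0.11 rad and z of slot_end in the frame of stud_line between 0.012 and 0.036 m and x of slot_end in the frame of stud_line above -0.018 m), for 0.05 s.
At the end, for the whole second after the job is handed in: The plate hangs released and at rest behind the stud's head: slot-end point within 4 mm of the stud's height, within 20 mm of mid panel sideways, at most 20 mm off the face; upright and parallel to the panel within 0.15 rad; fork held back beyond 0.09 rad (z of slot_end in the frame of stud_line between -0.004 and 0.004 m and y of slot_end in the frame of stud_line between -0.02 and 0.02 m and x of slot_end in the frame of stud_line above -0.02 m and value of joint spring_fork above 0.09 rad and angle between plate's own z axis and vertical below 0.15 rad and angle between the x axis of plate and the x axis of panel, either way round below 0.15 rad and linear speed of plate below 0.02 m/s); the robot touches nothing.
It fails at once if the flask is shifted by more than 30 mm or tipped (distance of flask from where it was at the start of the episode above 0.03 m or angle between flask's own z axis and vertical above 0.4 rad).
It fails at once if the timer is shifted by more than 30 mm (distance of timer from where it was at the start of the episode above 0.03 m).
It also fails if it takes over 64 s, if anything falls off the work surface, if the arm or the gripper's body presses on something with over 40 N, if the wrist force passes 120 N, or if a joint passes its speed limit or range.

## Working session

There is one attempt and no reset: what is moved stays moved. The work goes in short steps, Python scripts to look and compute and a shell command to move; the robot and the scene stay as the last step left them, time stands still between calls to the robot, and variables do not carry over. Pictures are saved under pics/ and viewed, at most 10 in all, crops included, and the job is handed in when it is done.

```bash
ls; mkdir -p pics
python3 - <<'E'
from plant import *
import cv2,numpy as np
o=get_obs();print({k:np.round(v,3).tolist() for k,v in o.items()})
a=snapshot("scene");b=snapshot("top")
cv2.imwrite("pics/scene0.png",a);cv2.imwrite("pics/top0.png",b)
for n in("scene","top","wrist"):
    c=camera_info(n);print(n,{k:(np.round(v,4).tolist() if not isinstance(v,str) else v) for k,v in c.items()})
cv2.imwrite("pics/both0.png",cv2.resize(np.hstack([a,b]),(800,300)))
E
```

```text
pics
{'clock': 0.0, 'joints': [1.065, 0.092, 1.232, -0.0, 1.82, -0.057], 'qvel': [0.002, -0.001, -0.001, -0.001, -0.001, -0.001], 'joint_efforts': [0.001, -45.873, -41.803, -0.0, 0.011, 0.0], 'tool_pos': [0.26, 0.541, 0.404], 'eef_rot': [-0.0, 0.223, 0.975, -0.001], 'ft_force': [-0.25, -0.513, 0.259], 'ft_torque': [-0.004, -0.048, -0.039], 'grip_force': 0.0, 'opening': 0.085}
scene {'camera_matrix': [[386.1534, 0.0, 256.267], [0.0, 386.1534, 182.7853], [0.0, 0.0, 1.0]], 'pose': [[0.7295, 0.3452, -0.5905, -0.1053], [-0.6838, 0.389, -0.6173, -0.6314], [0.0166, 0.8541, 0.5198, 0.6343], [0.0, 0.0, 0.0, 1.0]]}
top {'camera_matrix': [[361.0767, 0.0, 248.5973], [0.0, 361.0767, 193.2248], [0.0, 0.0, 1.0]], 'pose': [[-0.0109, 0.9843, -0.176, 0.3547], [-0.9998, -0.0137, -0.0147, -0.0238], [-0.0169, 0.1758, 0.9843, 0.946], [0.0, 0.0, 0.0, 1.0]]}
wrist {'camera_matrix': [[272.8582, 0.0, 256.9847], [0.0, 272.8582, 196.3564], [0.0, 0.0, 1.0]], 'pose': [[0.4338, -0.86, -0.2686, 0.1917], [0.901, 0.4136, 0.131, 0.573], [-0.0016, -0.2988, 0.9543, 0.3729], [0.0, 0.0, 0.0, 1.0]]}
```

View pics/scene0.png

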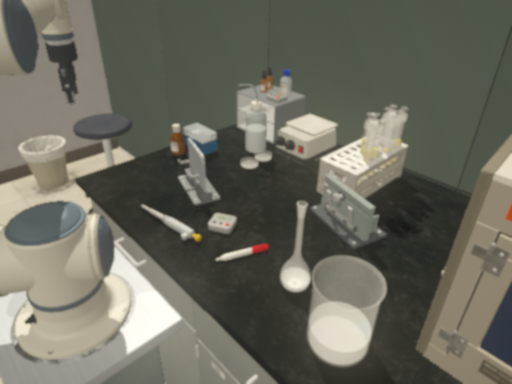

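View pics/top0.png

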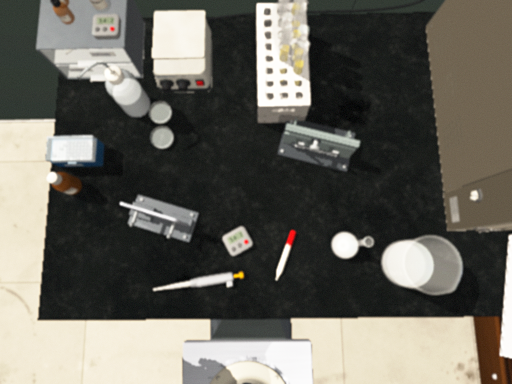

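The scene view shows the stand with plate at about (198,178), the panel at (350,210) and the timer at (222,222). In the top view the stand is at (160,218), the panel at (320,145), the flask at (350,243) and the timer at (237,241). Next I'll zoom in on the stand and panel.

```bash
cat > h.py <<'E'
from plant import *
import cv2,numpy as np
def ray(n,px,info=None):
    c=info or camera_info(n);K=np.array(c["camera_matrix"]);T=np.array(c["pose"])
    d=np.linalg.solve(K,[px[0],px[1],1.]);d=T[:3,:3]@(d*[1,-1,-1]);return T[:3,3],d/np.linalg.norm(d)
def onz(n,px,z,info=None):
    o,d=ray(n,px,info);return o+d*(z-o[2])/d[2]
def proj(n,P,info=None):
    c=info or camera_info(n);K=np.array(c["camera_matrix"]);T=np.array(c["pose"])
    p=(T[:3,:3].T@(np.asarray(P,float)-T[:3,3]))*[1,-1,-1];q=K@p;return q[:2]/q[2]
def tri(r):
    A=sum(np.eye(3)-np.outer(d,d) for o,d in r);b=sum((np.eye(3)-np.outer(d,d))@o for o,d in r)
    P=np.linalg.solve(A,b);return P,[np.linalg.norm(np.cross(P-o,d)) for o,d in r]
E
python3 - <<'E'
import cv2,numpy as np
a=cv2.imread("pics/scene0.png");b=cv2.imread("pics/top0.png")
def c(i,x,y,w,h):return cv2.resize(i[y:y+h,x:x+w],(400,300),interpolation=cv2.INTER_CUBIC)
m=np.vstack([np.hstack([c(b,110,180,100,75),c(b,270,110,100,75)]),np.hstack([c(a,160,135,100,75),c(a,300,170,100,75)])])
cv2.imwrite("pics/crop1.png",m)
E
```

```text
(no output)
```

View pics/crop1.png

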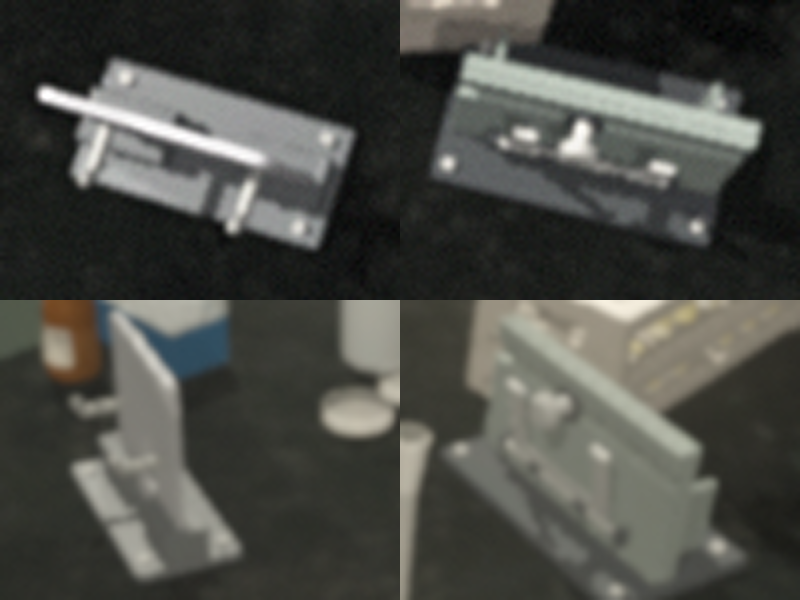

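The crops show clearly, in top-view pixels, the plate's top edge from (120,203) to (176,220), the panel's front top edge from (286,132.5) to (359,147.5) and the stud near (315,144). In the scene view the stud is near (337,196).

Run:
```python
from h import *
p=[onz("top",q,.143) for q in((120.3,203.3),(176.3,220))]
d=p[0]-p[1];print("plate",p,np.linalg.norm(d),"yaw",np.arctan2(-d[0],d[1]),(p[0]+p[1])/2)
p=[onz("top",q,.11) for q in((286.2,132.5),(359,147.7))]
d=p[0]-p[1];print("panel",p,np.linalg.norm(d),"yaw",np.arctan2(-d[0],d[1]),(p[0]+p[1])/2)
p=[onz("top",((x/4)+110,y/4+180),.0) for x,y in((110,58),(355,132),(318,250),(70,175))]
print("standcorners z0",np.round(p,3).tolist())
p=[onz("top",((x-400)/4+270,y/4+110),.01) for x,y in((430,178),(708,244))]
print("foot front",np.round(p,3).tolist(),np.linalg.norm(p[0]-p[1]))
print("stud",tri([ray("top",(315,143)),ray("scene",(336.5,196))]))
p=onz("top",(237,241),.02);print("timer",p);print("flask",onz("top",(372,242),.21), onz("top",(344,244),.03))
print(proj("scene",[.6,-.2,.11]))
T=np.array(camera_info("wrist")["pose"]);o=get_obs()
from scipy.spatial.transform import Rotation as R
w,x,y,z=o["eef_rot"];Rt=R.from_quat([x,y,z,w]).as_matrix();print(Rt.round(3),(Rt.T@(T[:3,3]-o["tool_pos"])).round(3),(Rt.T@T[:3,:3]).round(3))
```

```text
plate [array([0.47919068, 0.27867962, 0.143     ]), array([0.43969462, 0.15065229, 0.143     ])] 0.13398110446570607 yaw -0.2992339607952961 [0.45944265 0.21466596 0.143     ]
panel [array([ 0.65222934, -0.10394492,  0.11      ]), array([ 0.61118704, -0.27676479,  0.11      ])] 0.17762651252353331 yaw -0.23316650071744496 [ 0.63170819 -0.19035486  0.11      ]
standcorners z0 [[0.525, 0.288, 0.0], [0.473, 0.123, 0.0], [0.396, 0.146, 0.0], [0.447, 0.311, 0.0]]
foot front [[0.626, -0.088, 0.01], [0.578, -0.271, 0.01]] 0.1890593832150061
stud (array([ 0.6275193 , -0.17257502,  0.0903708 ]), [np.float64(0.004432130836125438), np.float64(0.004432130836125517)])
timer [0.39711479 0.02094612 0.02      ]
flask [ 0.38323194 -0.25980495  0.21      ] [ 0.38606786 -0.24748956  0.03      ]
[341.508156   197.52484926]
[[-0.901  0.434 -0.001]
 [ 0.434  0.901 -0.002]
 [ 0.    -0.002 -1.   ]] [ 0.076 -0.001  0.031] [[ 0.     0.954  0.299]
 [ 1.    -0.    -0.   ]
 [-0.     0.299 -0.954]]
```

```bash
python3 -m crank '[{"xyz":[-4,-2.6,0],"turn":0,"hand":-1},{"xyz":[-4,-2.6,0],"turn":0,"hand":-1},{"xyz":[-4,-2.6,0],"turn":0,"hand":-1},{"xyz":[-4,-2.6,0],"turn":0,"hand":-1},{"xyz":[-4,-2.6,0],"turn":0,"hand":-1}]' 80
python3 -m crank '[{"xyz":[-4,-2.6,0],"turn":0,"hand":-1},{"xyz":[-4,-2.6,0],"turn":0,"hand":-1},{"xyz":[-4,-2.6,0],"turn":0,"hand":-1},{"xyz":[0,0,0],"turn":0.18,"hand":-1},{"xyz":[0,0,0],"turn":0.18,"hand":-1}]'
python3 -m crank '[{"xyz":[0,0,0],"turn":0.18,"hand":-1},{"xyz":[0,0,0],"turn":0.18,"hand":-1},{"xyz":[0,0,0],"turn":0.18,"hand":-1},{"xyz":[0,0,0],"turn":0.18,"hand":-1},{"xyz":[0,0,0],"turn":0.18,"hand":-1}]'
python3 -m crank '[{"xyz":[0,0,2],"turn":0.16,"hand":-1},{"xyz":[0,0,0],"turn":0,"hand":-1}]'
cat >> h.py <<'E'
from scipy.spatial.transform import Rotation as Ro
def tool():
    o=get_obs();w,x,y,z=o["eef_rot"];return np.array(o["tool_pos"]),Ro.from_quat([x,y,z,w]).as_matrix(),o
def need(target,yaw):
    "shift (cm, tool axes) of TCP to target and turn so that tool y has this yaw"
    p,R,o=tool();y=np.arctan2(R[1,1],R[0,1]);return (R.T@(np.array(target)-p)*100).round(2).tolist(),round(y-yaw,3)
E
python3 - <<'E'
from h import *
p,R,o=tool();print(o["clock"],p.round(4),R.round(3).tolist(),o["joints"])
print(need([.459,.215,.30],-.3))
i=camera_info("wrist");im=snapshot("wrist");cv2.imwrite("pics/w1.png",im)
for P in([.479,.279,.143],[.440,.151,.143]):print(proj("wrist",P,i))
E
```

```text
clock: 0.72
tool_pos: [0.3847, 0.3353, 0.4042]
eef_rot: [-0.0, 0.222, 0.975, -0.0]
ft_force: [0.1, -0.0, 0.3]
opening: 0.0853
grip_force: 0.0
clock: 1.35
tool_pos: [0.4588, 0.2135, 0.4041]
eef_rot: [-0.0, 0.397, 0.918, -0.0]
ft_force: [-0.1, 0.4, 0.3]
opening: 0.0856
grip_force: 0.0
clock: 1.98
tool_pos: [0.4584, 0.2143, 0.4041]
eef_rot: [-0.0, 0.756, 0.654, -0.0]
ft_force: [0.6, -0.3, 0.3]
opening: 0.0854
grip_force: 0.0
clock: 2.22
tool_pos: [0.4582, 0.2143, 0.3826]
eef_rot: [-0.001, 0.804, 0.595, -0.002]
ft_force: [-0.0, 0.2, -0.4]
opening: 0.085
grip_force: 0.0
2.225 [0.4582 0.2143 0.3826] [[0.292, 0.956, -0.004], [0.956, -0.292, -0.001], [-0.002, -0.003, -1.0]] [ 3.70147997e-01 -1.64203009e-01  1.51891346e+00  4.29915208e-06
  1.79087535e+00  6.66714958e-01]
([0.11, 0.08, 8.26], np.float64(0.003))
[258.79935117 121.13210816]
[258.60658232 277.81293713]
```

View pics/w1.png

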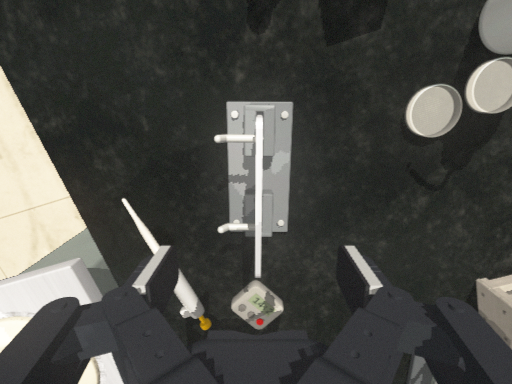

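The wrist view shows the plate's top edge from (258,115) to (258,277), midway between the fingers. It sits about 3 mm further along tool +x than I estimated, so I'll correct for that and descend.

```bash
python3 -m crank '[{"xyz":[0.4,0.1,3],"turn":0.003,"hand":-1},{"xyz":[0,0,3],"turn":0,"hand":-1},{"xyz":[0,0,3],"turn":0,"hand":-1},{"xyz":[0,0,1.7],"turn":0,"hand":-1},{"xyz":[0,0,0],"turn":0,"hand":-1}]' 80
python3 -m crank '[{"xyz":[0,0,0],"turn":0,"hand":1},{"xyz":[0,0,0],"turn":0,"hand":1},{"xyz":[0,0,0],"turn":0,"hand":1},{"xyz":[0,0,0],"turn":0,"hand":1},{"xyz":[0,0,0],"turn":0,"hand":1}]' 80
```

```text
clock: 2.9
tool_pos: [0.4604, 0.2178, 0.2769]
eef_rot: [-0.0, 0.805, 0.594, -0.001]
ft_force: [0.4, 0.5, 0.2]
opening: 0.0853
grip_force: 0.0
clock: 3.52
tool_pos: [0.4606, 0.2179, 0.2781]
eef_rot: [0.0, 0.805, 0.593, 0.0]
ft_force: [-0.1, -1.0, 0.3]
opening: 0.0044
grip_force: 78.4
```

```bash
python3 -m crank '[{"xyz":[0,0,-1.5],"turn":0,"hand":1},{"xyz":[0,0,-2.5],"turn":0,"hand":1},{"xyz":[0,0,-3],"turn":0,"hand":1},{"xyz":[0,0,-3],"turn":0,"hand":1},{"xyz":[0,0,-1],"turn":0,"hand":1}]' 110
python3 -m crank '[{"xyz":[-3,1.7,0],"turn":0,"hand":1},{"xyz":[-4.3,2.43,0],"turn":0,"hand":1},{"xyz":[-4.3,2.43,0],"turn":0,"hand":1},{"xyz":[-4.3,2.43,0],"turn":0,"hand":1},{"xyz":[-4.3,2.43,0],"turn":0,"hand":1}]'
python3 -m crank '[{"xyz":[-4.3,2.43,0],"turn":0,"hand":1},{"xyz":[-4.3,2.43,0],"turn":0,"hand":1},{"xyz":[-3.6,2.1,0],"turn":0,"hand":1},{"xyz":[-2,1.1,0],"turn":-0.055,"hand":1},{"xyz":[0,0,0],"turn":0,"hand":1}]'
python3 - <<'E'
from h import *
p,R,o=tool();print(o["clock"],p.round(4),R.round(3).tolist(),o["ft_force"])
i=camera_info("wrist");im=snapshot("wrist");cv2.imwrite("pics/w2.png",im)
import json;json.dump({k:np.array(i[k]).tolist() for k in("camera_matrix","pose")},open("w2.json","w"))
cv2.imwrite("pics/w2b.png",cv2.resize(im,(800,600),interpolation=cv2.INTER_CUBIC))
E
```

```text
clock: 4.15
tool_pos: [0.4606, 0.2179, 0.3905]
eef_rot: [0.0, 0.805, 0.593, 0.002]
ft_force: [-0.9, -0.3, -1.7]
opening: 0.0037
grip_force: 107.5
clock: 4.78
tool_pos: [0.5097, -0.0105, 0.3868]
eef_rot: [-0.001, 0.805, 0.593, -0.001]
ft_force: [-0.1, 0.8, -1.8]
opening: 0.0036
grip_force: 107.5
clock: 5.4
tool_pos: [0.5446, -0.17, 0.3861]
eef_rot: [-0.001, 0.789, 0.614, -0.001]
ft_force: [-0.2, -0.1, -2.1]
opening: 0.0037
grip_force: 107.6
5.4 [ 0.5446 -0.17    0.3861] [[0.246, 0.969, -0.003], [0.969, -0.246, 0.001], [0.0, -0.003, -1.0]] [-0.24580304 -0.08413786 -2.08246009]
```

View pics/w2b.png

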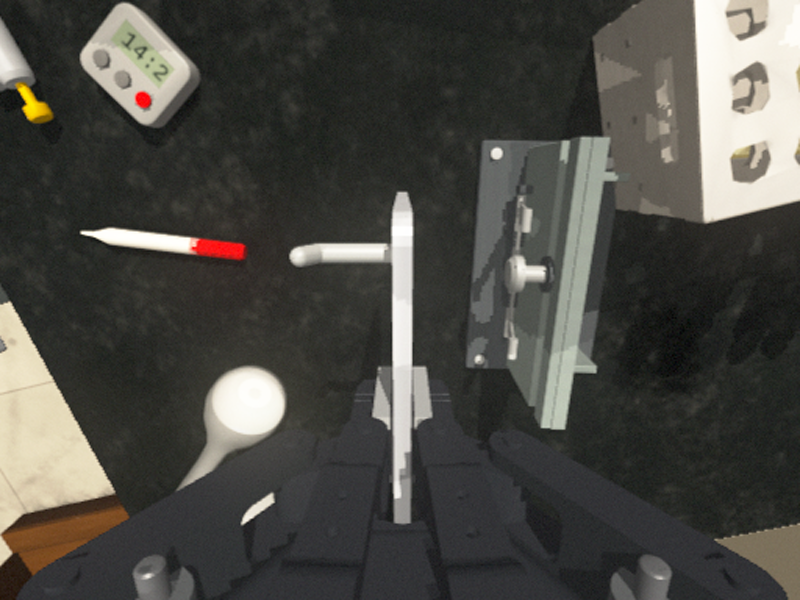

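The wrist view is clear: stud head at about (515,273), with the panel top edge running from (580,137) to (540,428). The plate is held edge-on at column 402. I'll zoom in on the panel for accurate pixels.

Run:
```python
import cv2
im=cv2.imread("pics/w2.png")
c=im[80:280,295:400]
c=cv2.resize(c,None,fx=3,fy=3,interpolation=cv2.INTER_CUBIC)
d=cv2.resize(im[150:200,310:370],None,fx=8,fy=8,interpolation=cv2.INTER_CUBIC)
import numpy as np
o=np.zeros((600,800,3),np.uint8);o[:,:315]=c;o[:400,318:798]=d;cv2.imwrite("pics/w2c.png",o)
```

```text
(no output)
```

View pics/w2c.png

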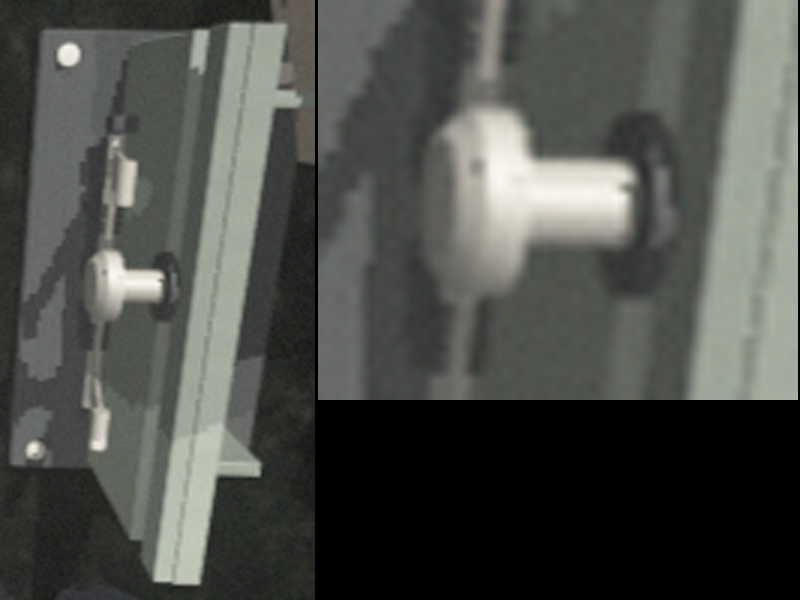

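The zoom gives these image pixels: panel front top edge (371.7,87.7) to (346,273.3), and stud axis along row 175.3 with the head's centre at about (330,175.2).

Run:
```python
from h import *
import json
i=json.load(open("w2.json"));w=lambda q,z:onz("wrist",q,z,i)
a,b=w((371.7,87.7),.11),w((346,273.3),.11)
d=a-b;L=np.linalg.norm(d);y=d/L;yaw=np.arctan2(-y[0],y[1]);m=(a+b)/2;print("top edge",a,b,L,yaw,m)
f,g=w((309,90),.01),w((298.3,235),.01);e=f-g;print("foot",np.linalg.norm(e),np.arctan2(-e[0],e[1]))
xa=np.array([np.cos(yaw),np.sin(yaw),0]);ya=np.array([-np.sin(yaw),np.cos(yaw),0])
for q in((323.4,175.2),(336.5,175.3),(349,175.4)):
    s=w(q,.088);print(q,s.round(4),"x,y in panel",((s-m)@xa).round(4),((s-m)@ya).round(4))
p,R,o=tool();print("tool in panel",((p-m)@xa).round(4),((p-m)@ya).round(4),"tool yaw",np.arctan2(R[1,1],R[0,1]))
# plate line: top edge ends, z = p.z-.155+.020
for q in((402*.64,195*.64),(402*.64,520*.64)):
    s=w(q,p[2]-.135);print("plate",s,((s-p)@xa).round(4),((s-p)@ya).round(4))
```

```text
top edge [ 0.66048331 -0.10206303  0.11      ] [ 0.61258409 -0.27409367  0.11      ] 0.1785745719429636 -0.27155617703769036 [ 0.6365337  -0.18807835  0.11      ]
foot 0.1878843972892057 -0.2705716785098312
(323.4, 175.2) [ 0.6122 -0.1723  0.088 ] x,y in panel -0.0277 0.0086
(336.5, 175.3) [ 0.6249 -0.1757  0.088 ] x,y in panel -0.0146 0.0088
(349, 175.4) [ 0.637  -0.1788  0.088 ] x,y in panel -0.002 0.009
tool in panel -0.0937 -0.0062 tool yaw -0.24791947720904958
plate [ 0.56209938 -0.10131426  0.25146427] -0.0012 0.0698
plate [ 0.53870031 -0.19366085  0.25146427] 0.001 -0.0254
```

```bash
python3 -m crank '[{"xyz":[0.8,0,2],"turn":0.023,"hand":1},{"xyz":[0.7,0,2],"turn":0,"hand":1},{"xyz":[0,0,1.8],"turn":0,"hand":1},{"xyz":[0,2.5,0],"turn":0,"hand":1},{"xyz":[0,2,0],"turn":0,"hand":1}]' 110
python3 -m crank '[{"xyz":[0,0.8,0],"turn":0,"hand":1},{"xyz":[0,0,0],"turn":0,"hand":1}]'
cat > chk.py <<'E'
from h import *
import sys
m=np.array([.6365,-.1881,0]);yaw=-.271
xa=np.array([np.cos(yaw),np.sin(yaw),0]);ya=np.array([-np.sin(yaw),np.cos(yaw),0])
p,R,o=tool();f=np.array(o["ft_force"])
print("t",o["clock"],"panel x,y mm",((p-m)@xa*1e3).round(1),((p-m)@ya*1e3).round(1),"stud-in-plate height from hole mm",((.0880-(p[2]-.2701)-.030)*1e3).round(1),"yaw",np.arctan2(R[1,1],R[0,1]).round(3),"F",(f@xa).round(1),(f@ya).round(1),f[2].round(1),"Rz",R[:,2].round(3))
E
python3 - <<'E'
exec(open("chk.py").read())
i=camera_info("wrist");im=snapshot("wrist");s=snapshot("scene");cv2.imwrite("pics/w3.png",im);cv2.imwrite("pics/s3.png",s)
a=cv2.resize(im[60:300,200:400],(500,600),interpolation=cv2.INTER_CUBIC)
b=cv2.resize(s[130:250,300:360],(300,600),interpolation=cv2.INTER_CUBIC)
cv2.imwrite("pics/v3.png",np.hstack([a,b]))
E
```

```text
clock: 6.08
tool_pos: [0.5922, -0.1656, 0.3284]
eef_rot: [-0.001, 0.795, 0.606, -0.0]
ft_force: [-0.2, 0.1, -0.7]
opening: 0.0035
grip_force: 107.9
clock: 6.32
tool_pos: [0.5995, -0.1679, 0.329]
eef_rot: [-0.0, 0.795, 0.606, -0.0]
ft_force: [0.0, -0.2, -2.2]
opening: 0.0035
grip_force: 107.9
t 6.325 panel x,y mm -41.0 9.6 stud-in-plate height from hole mm -0.9 yaw -0.269 F 0.1 -0.2 -2.2 Rz [-0.001  0.    -1.   ]
```

View pics/v3.png

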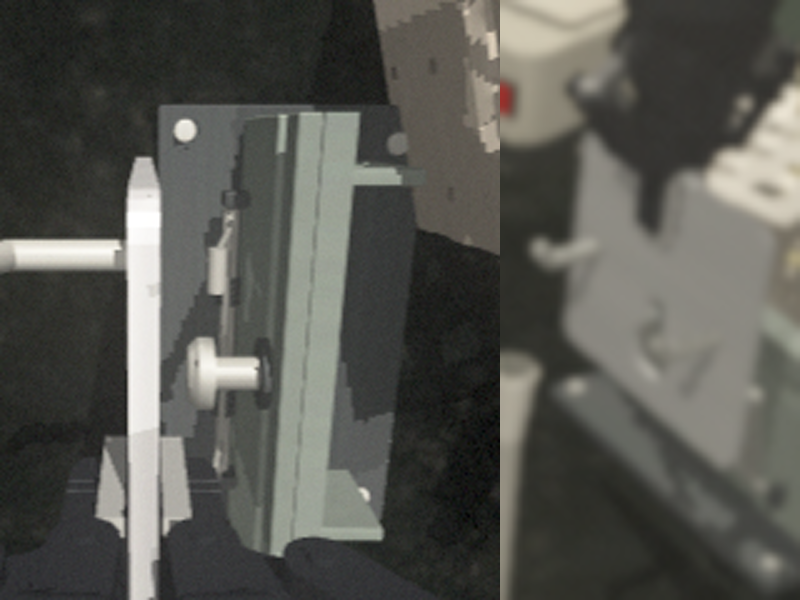

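Wrist view: the head at about (280.6,209.2) stands just behind the plate. The front top edge runs from (320.8,104.8) to (308,281). The scene view shows the hole near the stud. I'll recompute the offset.

Run:
```python
from h import *
p,R,o=tool();w=lambda q,z:R.T@(onz("wrist",q,z)-p)*1e3
print("stud in tool mm",w((280.6,209.2),.088),w((300,209.2),.088))
a,b=w((320.8,104.8),.11),w((308,281.2),.11);print("edge in tool",a,b,np.arctan2(a[1]-b[1],a[0]-b[0]))
for r in(123,200,290):print("plate top edge",w((200+144/2.5,r),p[2]-.135))
```

```text
stud in tool mm [ -1.33975299  19.76282372 241.55677197] [ -1.33602348  35.70129949 241.5481054 ]
edge in tool [ 79.55057471  42.2196486  219.54319606] [-54.79535814  41.33491168 219.54593888] 0.0065854180701346915
plate top edge [ 71.44390138   0.5661843  134.99850934]
plate top edge [ 41.52695522   0.58889222 134.99900065]
plate top edge [ -0.94440001   0.62112933 134.99969814]
```

```bash
python3 -m crank '[{"xyz":[-0.16,0,0.09],"turn":0,"hand":1},{"xyz":[0,0.6,0],"turn":0,"hand":1},{"xyz":[0,0.6,0],"turn":0,"hand":1},{"xyz":[0,0,0],"turn":0,"hand":1}]' 
python3 chk.py
python3 -m crank '[{"xyz":[0,0.3,0],"turn":0,"hand":1},{"xyz":[0,0.2,0],"turn":0,"hand":1},{"xyz":[0,0,0],"turn":0,"hand":1}]' 
python3 chk.py
```

```text
clock: 6.92
tool_pos: [0.611, -0.1728, 0.3286]
eef_rot: [-0.0, 0.796, 0.606, -0.0]
ft_force: [0.6, -0.1, -1.0]
opening: 0.0036
grip_force: 108.0
t 6.925 panel x,y mm -28.6 7.9 stud-in-plate height from hole mm -0.5 yaw -0.269 F 0.6 0.1 -1.0 Rz [-0.  0. -1.]
clock: 7.3
tool_pos: [0.6156, -0.1735, 0.3284]
eef_rot: [-0.001, 0.795, 0.606, 0.0]
ft_force: [0.9, 3.6, -3.3]
opening: 0.0039
grip_force: 107.8
t 7.3 panel x,y mm -24.0 8.5 stud-in-plate height from hole mm -0.3 yaw -0.268 F -0.1 3.7 -3.3 Rz [-0.     0.002 -1.   ]
```

```bash
python3 -m crank '[{"xyz":[0.12,0,0.04],"turn":0,"hand":1},{"xyz":[0,0,0],"turn":0,"hand":1},{"xyz":[0,0,0],"turn":0,"hand":1}]' 
python3 chk.py
python3 -m crank '[{"xyz":[0,0.2,0],"turn":0,"hand":1},{"xyz":[0,0.2,0],"turn":0,"hand":1},{"xyz":[0,0,0],"turn":0,"hand":1}]' 
python3 chk.py
```

```text
clock: 7.68
tool_pos: [0.6159, -0.1729, 0.3284]
eef_rot: [0.0, 0.796, 0.606, 0.0]
ft_force: [-0.2, 3.2, -2.4]
opening: 0.0037
grip_force: 107.9
t 7.675 panel x,y mm -23.9 9.2 stud-in-plate height from hole mm -0.3 yaw -0.269 F -1.0 3.0 -2.4 Rz [ 0.001 -0.    -1.   ]
clock: 8.05
tool_pos: [0.6194, -0.1738, 0.3284]
eef_rot: [-0.001, 0.796, 0.606, -0.0]
ft_force: [-3.3, 3.9, -0.4]
opening: 0.0037
grip_force: 108.5
t 8.05 panel x,y mm -20.3 9.2 stud-in-plate height from hole mm -0.3 yaw -0.269 F -4.2 2.8 -0.4 Rz [-0.002  0.001 -1.   ]
```

```bash
python3 -m crank '[{"xyz":[0.12,0,0],"turn":0,"hand":1},{"xyz":[0,0,0],"turn":0,"hand":1},{"xyz":[0,0,0],"turn":0,"hand":1}]' 
python3 chk.py
python3 -m crank '[{"xyz":[0,0.2,0],"turn":0,"hand":1},{"xyz":[0,0.2,0],"turn":0,"hand":1},{"xyz":[0,0,0],"turn":0,"hand":1}]' 
python3 chk.py
python3 - <<'E'
from h import *
im=snapshot("wrist");s=snapshot("scene");cv2.imwrite("pics/w4.png",im);cv2.imwrite("pics/s4.png",s)
a=cv2.resize(im[60:300,200:400],(500,600),interpolation=cv2.INTER_CUBIC)
b=cv2.resize(s[130:250,310:370],(300,600),interpolation=cv2.INTER_CUBIC)
cv2.imwrite("pics/v4.png",np.hstack([a,b]))
E
```

```text
clock: 8.43
tool_pos: [0.6198, -0.1732, 0.3284]
eef_rot: [0.0, 0.796, 0.606, -0.0]
ft_force: [-4.0, -1.4, -0.3]
opening: 0.0038
grip_force: 108.4
t 8.425 panel x,y mm -20.1 9.9 stud-in-plate height from hole mm -0.3 yaw -0.269 F -3.5 -2.5 -0.3 Rz [-0.    -0.001 -1.   ]
clock: 8.8
tool_pos: [0.6238, -0.174, 0.3285]
eef_rot: [0.0, 0.796, 0.606, -0.0]
ft_force: [-5.1, 0.1, -0.0]
opening: 0.0031
grip_force: 108.3
t 8.8 panel x,y mm -16.0 10.2 stud-in-plate height from hole mm -0.4 yaw -0.269 F -4.9 -1.3 -0.0 Rz [-0. -0. -1.]
```

View pics/v4.png

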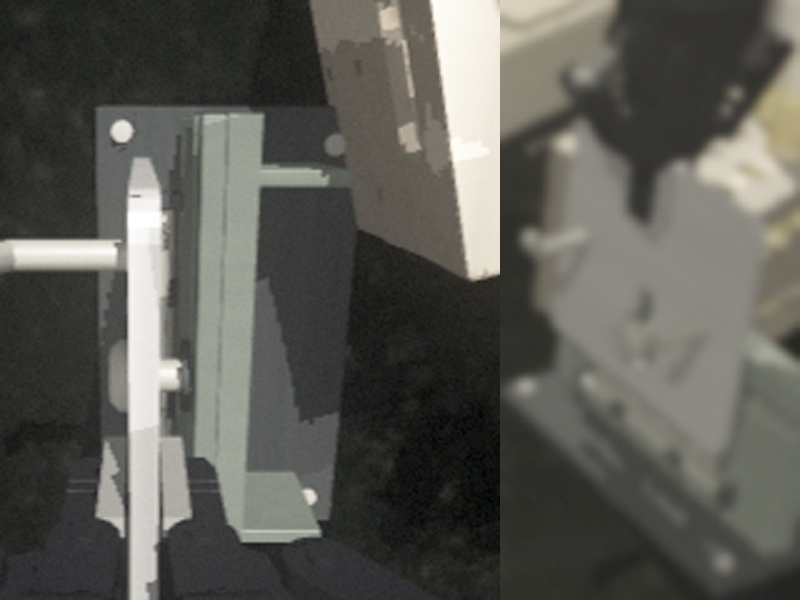

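The head is through the hole: in the left crop it shows in front of the plate at (117,375), with the shank behind at (173,375). The fork is already pressed with about 5 N. I'll press further, then slide down in steps.

```bash
python3 -m crank '[{"xyz":[0,0.25,0],"turn":0,"hand":1},{"xyz":[-0.03,0.2,0],"turn":0,"hand":1},{"xyz":[0,0,0],"turn":0,"hand":1},{"xyz":[0,0,0],"turn":0,"hand":1}]' 
python3 chk.py
python3 -m crank '[{"xyz":[0,0,0.3],"turn":0,"hand":1},{"xyz":[0,0,0.3],"turn":0,"hand":1},{"xyz":[0,0,0],"turn":0,"hand":1}]' 
python3 chk.py
```

```text
clock: 9.4
tool_pos: [0.6279, -0.1753, 0.3285]
eef_rot: [-0.0, 0.796, 0.606, -0.0]
ft_force: [-5.7, -0.1, 1.3]
opening: 0.0039
grip_force: 108.3
t 9.4 panel x,y mm -11.7 10.1 stud-in-plate height from hole mm -0.4 yaw -0.269 F -5.5 -1.6 1.3 Rz [-0.001  0.    -1.   ]
clock: 9.78
tool_pos: [0.6279, -0.1751, 0.3221]
eef_rot: [-0.001, 0.795, 0.606, -0.0]
ft_force: [-5.6, 1.2, -1.0]
opening: 0.0037
grip_force: 108.2
t 9.775 panel x,y mm -11.8 10.2 stud-in-plate height from hole mm 6.0 yaw -0.269 F -5.7 -0.4 -1.0 Rz [-0.001  0.001 -1.   ]
```

```bash
python3 -m crank '[{"xyz":[0,0,0.35],"turn":0,"hand":1},{"xyz":[0,0,0.35],"turn":0,"hand":1},{"xyz":[0,0,0],"turn":0,"hand":1}]' 
python3 chk.py
python3 -m crank '[{"xyz":[0,0,0.35],"turn":0,"hand":1},{"xyz":[0,0,0.35],"turn":0,"hand":1},{"xyz":[0,0,0],"turn":0,"hand":1}]' 
python3 chk.py
```

```text
clock: 10.15
tool_pos: [0.6279, -0.1751, 0.315]
eef_rot: [-0.001, 0.795, 0.606, -0.0]
ft_force: [-5.6, 1.3, -0.8]
opening: 0.0036
grip_force: 108.5
t 10.15 panel x,y mm -11.8 10.2 stud-in-plate height from hole mm 13.1 yaw -0.269 F -5.8 -0.3 -0.8 Rz [-0.001  0.001 -1.   ]
clock: 10.52
tool_pos: [0.6279, -0.1751, 0.3079]
eef_rot: [-0.001, 0.795, 0.606, -0.0]
ft_force: [-5.7, 1.7, -0.7]
opening: 0.0037
grip_force: 108.4
t 10.525 panel x,y mm -11.8 10.3 stud-in-plate height from hole mm 20.2 yaw -0.269 F -6.0 0.1 -0.7 Rz [-0.001  0.001 -1.   ]
```

```bash
python3 -m crank '[{"xyz":[0,0,0.25],"turn":0,"hand":1},{"xyz":[0,0,0.2],"turn":0,"hand":1},{"xyz":[0,0,0],"turn":0,"hand":1}]' 
python3 chk.py
python3 -m crank '[{"xyz":[0,0,0.1],"turn":0,"hand":1},{"xyz":[0,0,0],"turn":0,"hand":1}]' 
python3 chk.py
```

```text
clock: 10.9
tool_pos: [0.6279, -0.175, 0.3057]
eef_rot: [0.0, 0.795, 0.606, 0.0]
ft_force: [-6.7, 2.0, 5.5]
opening: 0.0039
grip_force: 109.4
t 10.9 panel x,y mm -11.7 10.3 stud-in-plate height from hole mm 22.4 yaw -0.269 F -7.0 0.1 5.5 Rz [ 0.001  0.    -1.   ]
clock: 11.15
tool_pos: [0.6279, -0.175, 0.3055]
eef_rot: [0.001, 0.795, 0.606, 0.001]
ft_force: [-7.6, 2.6, 8.5]
opening: 0.0035
grip_force: 109.6
t 11.15 panel x,y mm -11.8 10.3 stud-in-plate height from hole mm 22.6 yaw -0.269 F -8.0 0.5 8.5 Rz [ 0.002 -0.    -1.   ]
```

Contact at the slot end: the upward force during insertion showed that the plate sits about 3 mm low in my reckoning, so this matches home. I'll ease back against the head, keeping some downward load, and look.

```bash
python3 -m crank '[{"xyz":[0,-0.2,-0.1],"turn":0,"hand":1},{"xyz":[0,-0.15,0],"turn":0,"hand":1},{"xyz":[0,0,0],"turn":0,"hand":1}]' 
python3 chk.py
python3 - <<'E'
from h import *
im=snapshot("wrist");s=snapshot("scene")
a=cv2.resize(im[60:300,200:360],(400,600),interpolation=cv2.INTER_CUBIC)
b=cv2.resize(s[150:240,310:370],(400,600),interpolation=cv2.INTER_CUBIC)
cv2.imwrite("pics/v5.png",np.hstack([a,b]))
for z in(26,22.6):
    P=np.array([.6245,-.1748,.088+(61.5-56+26-26)*.001])
m=np.array([.6365,-.1881,0]);xa=np.array([.9635,-.2677,0]);ya=np.array([.2677,.9635,0])
for bot in(.032,.0355):
  for yy,zz in((-70,0),(70,0),(-70,135),(70,135),(-48,66),(48,66)):
    P=m-xa*.018+ya*(.0095+yy/1e3)+[0,0,bot+zz/1e3];q=proj("scene",P);print(bot,yy,zz,q.round(1),"crop",(400+(q[0]-310)*400/60).round(),((q[1]-150)*600/90).round())
E
```

```text
clock: 11.52
tool_pos: [0.6246, -0.1742, 0.3039]
eef_rot: [-0.0, 0.795, 0.606, 0.0]
ft_force: [-5.0, 0.7, 0.5]
opening: 0.004
grip_force: 108.2
t 11.525 panel x,y mm -15.2 10.2 stud-in-plate height from hole mm 24.2 yaw -0.269 F -5.0 -0.7 0.5 Rz [-0.     0.001 -1.   ]
0.032 -70 0 [351.7 229.8] crop 678.0 532.0
0.032 70 0 [319.1 201.7] crop 461.0 345.0
0.032 -70 135 [360.1 184. ] crop 734.0 227.0
0.032 70 135 [324.3 158.8] crop 496.0 59.0
0.032 -48 66 [349.8 203.7] crop 665.0 358.0
0.032 48 66 [326.5 185.3] crop 510.0 235.0
0.0355 -70 0 [351.9 228.7] crop 679.0 524.0
0.0355 70 0 [319.2 200.7] crop 461.0 338.0
0.0355 -70 135 [360.3 182.8] crop 735.0 218.0
0.0355 70 135 [324.5 157.6] crop 496.0 51.0
0.0355 -48 66 [350.  202.5] crop 667.0 350.0
0.0355 48 66 [326.6 184.2] crop 511.0 228.0
```

View pics/v5.png

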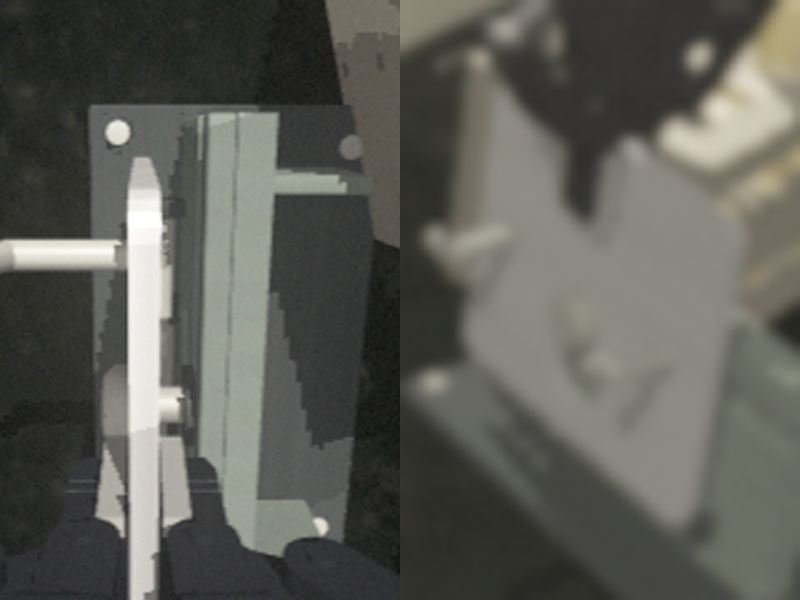

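The scene crop shows the stud head in the upper part of the slot, with the hole below it; prong and bottom-corner positions agree with home height to within 2-3 mm. When I eased off, the plate moved down another 1.6 mm, so I'll press down further until it bears.

```bash
python3 -m crank '[{"xyz":[0,0,0.1],"turn":0,"hand":1},{"xyz":[0,0,0],"turn":0,"hand":1}]' 
python3 chk.py
python3 -m crank '[{"xyz":[0,0,0.15],"turn":0,"hand":1},{"xyz":[0,0,0],"turn":0,"hand":1},{"xyz":[0,0,0],"turn":0,"hand":1}]' 
python3 chk.py
```

```text
clock: 11.88
tool_pos: [0.6247, -0.1742, 0.3027]
eef_rot: [-0.0, 0.795, 0.606, -0.0]
ft_force: [-4.7, 1.8, 0.7]
opening: 0.0035
grip_force: 108.2
t 11.875 panel x,y mm -15.1 10.2 stud-in-plate height from hole mm 25.4 yaw -0.269 F -5.0 0.5 0.7 Rz [-0.001  0.001 -1.   ]
clock: 12.25
tool_pos: [0.6247, -0.1742, 0.3019]
eef_rot: [-0.0, 0.795, 0.606, 0.0]
ft_force: [-5.4, 1.4, 3.0]
opening: 0.0041
grip_force: 109.0
t 12.25 panel x,y mm -15.1 10.2 stud-in-plate height from hole mm 26.2 yaw -0.269 F -5.6 -0.1 3.0 Rz [ 0.  0. -1.]
```

```bash
python3 -m crank '[{"xyz":[0,0,0.15],"turn":0,"hand":1},{"xyz":[0,0,0],"turn":0,"hand":1},{"xyz":[0,0,0],"turn":0,"hand":1}]' 
python3 chk.py
```

```text
clock: 12.62
tool_pos: [0.6246, -0.1742, 0.3018]
eef_rot: [0.0, 0.795, 0.606, 0.001]
ft_force: [-7.2, 2.2, 6.8]
opening: 0.0035
grip_force: 109.6
t 12.625 panel x,y mm -15.2 10.2 stud-in-plate height from hole mm 26.3 yaw -0.269 F -7.5 0.2 6.8 Rz [ 0.001 -0.    -1.   ]
```

Firm stop at 26.3 mm, which is home (26 expected). I'll ease the load, open part way because the rack is close behind, and withdraw straight up.

```bash
python3 -m crank '[{"xyz":[0,0,-0.2],"turn":0,"hand":1},{"xyz":[0,0,0],"turn":0,"hand":0.5},{"xyz":[0,0,0],"turn":0,"hand":0.4},{"xyz":[0,0,0],"turn":0,"hand":0.4},{"xyz":[0,0,0],"turn":0,"hand":0.4}]' 
python3 chk.py
```

```text
clock: 13.25
tool_pos: [0.6248, -0.1744, 0.3019]
eef_rot: [0.0, 0.796, 0.606, 0.0]
ft_force: [0.6, 0.5, -0.3]
opening: 0.0253
grip_force: 0.0
t 13.25 panel x,y mm -14.9 10.0 stud-in-plate height from hole mm 26.2 yaw -0.269 F 0.4 0.6 -0.3 Rz [ 0.001 -0.    -1.   ]
```

```bash
python3 -m crank '[{"xyz":[0,0,-1],"turn":0,"hand":0.4},{"xyz":[0,0,-2],"turn":0,"hand":0.4},{"xyz":[0,0,-3],"turn":0,"hand":0.4},{"xyz":[0,0,-3],"turn":0,"hand":0.4},{"xyz":[0,0,-3],"turn":0,"hand":0.4}]' 
python3 -m crank '[{"xyz":[0,-3,0],"turn":0,"hand":0.4},{"xyz":[0,-3,0],"turn":0,"hand":0.4},{"xyz":[0,-2,0],"turn":0,"hand":0.4},{"xyz":[0,0,0],"turn":0,"hand":0.4}]'
python3 - <<'E'
from h import *
im=snapshot("wrist");s=snapshot("scene");cv2.imwrite("pics/w6.png",im);cv2.imwrite("pics/s6.png",s)
a=cv2.resize(im,(400,300));t=cv2.resize(snapshot("top"),(400,300))
b=cv2.resize(s[150:240,310:370],(400,600),interpolation=cv2.INTER_CUBIC)
cv2.imwrite("pics/v6.png",np.hstack([np.vstack([a,t]),b]))
E
```

```text
clock: 13.88
tool_pos: [0.6244, -0.1743, 0.4251]
eef_rot: [0.001, 0.796, 0.606, 0.001]
ft_force: [-0.0, -1.0, -0.2]
opening: 0.0255
grip_force: 0.0
clock: 14.38
tool_pos: [0.5466, -0.1528, 0.4247]
eef_rot: [0.002, 0.796, 0.606, 0.001]
ft_force: [0.9, 0.3, -0.2]
opening: 0.0257
grip_force: 0.0
```

View pics/v6.png

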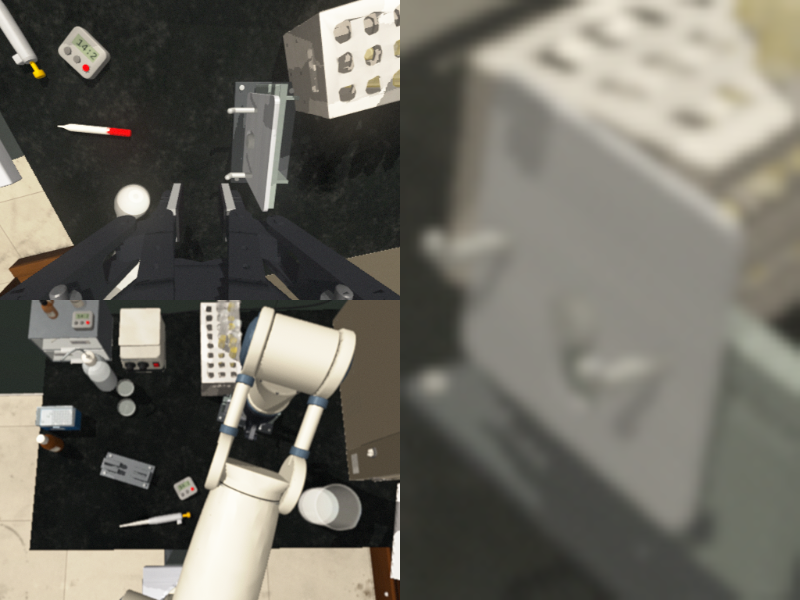

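The plate hangs upright on the stud with its prongs towards the robot. The head sits at the top of the slot, at about (575,315) in the scene crop, and the timer and flask are undisturbed. Handing in.

```bash
python3 -c "
from plant import *
print(close_job())"
```

```text
the job is handed in; nothing more can be done
None
```

The plate hangs on the stud, pushed down to its stop with the fork pressed back and the gripper clear; flask and timer look undisturbed, and the job was handed in at about 14.5 s with no verdict returned.

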